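# Shut the honer's guard and hold a skiving knife in its blade window

## Task

The guard of the bench honer was left up after its discs were changed. Press the guard down at its front pad until the catch snaps and holds it shut, and take your fingers off it; then take the red-handled skiving knife out of the wooden block and lower it, edge down, through the narrow window in the guard. Finish while still holding the knife upright there with its edge resting lightly in the V between the two rows of honing discs; leave the pale-handled knife, the red thread spool and the lump of beeswax where they are.

Things in the scene. Friction and masses are not known exactly. Their poses are not given: they have to be found in the camera images.
- honer: bench honing machine, fixed: dark base plate, grey housing, motor behind, belt casing on the left. Origin on the bench top below the middle of the blade window; z up, x from its front (pad, unused switches) to its back (hinge, motor), y along the window. Base plate x -0.075 to 0.187, sides y -0.075 to 0.081; only the raised guard is higher than 0.11 m.
- guard (a joint): angle of the yellow guard (rad): 0 shut, grows as its front swings up. Found at 0.45 to 0.8, kept there by a weak spring and a stiff hinge; lifts again by 0.1 or more if let go before the catch snaps. Pressing at the pad takes about 1 N, 6 to 12 N where the catch is passed (0.09 to 0.03 rad), then it stops solid at 0; held shut it reads below 0.01.
- guard_hinge (a point): middle of the guard's hinge pin, 66 mm behind the window and 92 mm above the bench; the pin runs along the honer's y
- guard_pad (a point): middle of the top of the black ribbed pad (20 x 56 mm) at the guard's front edge; swings with the guard, 122 mm from the hinge pin along the guard and 13 mm above it along the guard's normal (its z). Shut: 105 mm above the bench, 56 mm in front of the window's centre.
- guard_slot (a point): centre of the blade window's mouth, at the top of its black flared lip; swings with the guard; shut: above the honer's origin, 106 mm over the bench. x across, y along the window. The window is 6 mm (x) by 38 mm (y), a sleeve 5 to 20 mm below this point; above it the lip flares at 45 degrees to 16 x 48 mm and stands 5 mm over the guard.
- nip (a point): bottom of the V between the two rows of interlocking reddish honing discs, fixed in the honer straight below the middle of the shut window, 77 mm above the bench (29 mm below the shut window's mouth); the V runs along the honer's y, 56 mm long, 25 mm disc radius, row axes 40 mm apart
- wheels: the two rows of interlocking honing discs (do not turn), origin midway between the two spindles, 62 mm above the bench
- knife: red-handled skiving knife, 151 mm long, 105 to 170 g, edge down in a slot of the block. Origin: middle of the cutting edge; z up to the handle's end, x across thickness, y across width. Blade 4 x 36 mm up to z 0.075, bevelled over 6 mm to a 1.6 mm edge; brass bolster 17.5 x 34 mm to z 0.085; flat handle 16 (x) x 32 mm (y) to z 0.151. Both faces alike.
- spare_knife: the same knife with a pale wooden handle, in the block's other slot; stays there
- block: wooden knife block, fixed on the green cutting mat (3 mm thick), 70 x 150 x 62 mm, origin under its centre; two slots 6 x 38 mm, 50 mm deep, in line along its y at y = -0.032 and 0.032, so a knife's edge stands 12 mm above its underside and the handle's end 163 mm. Which knife is in which slot changes.
- spool: spool of red thread, diameter 43 mm, 52 mm high, origin at its underside; stays where it is
- wax: lump of yellow beeswax 34 x 46 x 19 mm, origin at its underside; stays where it is

How it is judged:
By the outcome, as a careful person would: the job done as asked, in the order asked, and still so for the second after the job is handed in, while the arm keeps its last pose, push and grip.
It also fails if it takes over 54 s, if anything falls off the work surface, if the arm or the gripper's body presses on something with over 40 N, if the wrist force passes 120 N, or if a joint passes its speed limit or range.

## Robot

A 6-joint arm with a two-finger parallel gripper is mounted at the origin on a cart in front of the work surface, level with it; the furniture and walls round the work are solid. World frame = base frame: x ahead of the robot, y to its left, z up, the work surface at z = 0. Lengths are in m, angles in rad, forces in N, time in s.
With the tool pointing down it reaches from about 0.4 to 0.925 m from the base axis. Payload 12.5 kg.
Tool frame: the origin (TCP) lies on the centre line of the jaws, within the pads' length; the fingertips stand 19 mm ahead of it and the grasp point (between the pads) is the TCP; z points along the fingers, y is the line along which they close (so a half turn about z gives the same grasp; the last joint's range is limited). The gripper opens to 95 mm and grips with 3 to 60 N. Pads are 20 mm wide; open, the fingers measure 119 mm over their backs; the gripper's body (75 mm by 180 mm) begins 59 mm behind the grasp point.
Start: joints at [-0.895, 0.491, 1.559, -0, 1.092, -0.106], TCP at [0.44, -0.444, 0.234] pointing down, gripper open.
Joint ranges: [-3.1, 3.1], [-0.84, 2.19], [0.05, 2.79], [-1.13, 4.28], [0.06, 2.93], [-2.69, 2.69]. Speed limits (rad/s): [2.22, 2.22, 2.79, 3.14, 3.14, 3.14].

## Interface

Orientations are given as a unit quaternion [w, x, y, z].
In Python, from station import monitor, vision, job gives the robot as it stands.
- The arm moves only by the tool step_arm, never from a script. Its argument "deltas" is a list of rows, each a list of 3 entries, a list of its own where there are three numbers: the shift along the tool's x, y, z in units of 500 mm (1.0 is 500 mm), then the turn, a rotation vector about the tool's x, y, z in units of pi rad (1.0 is pi rad), then the opening, from -1 (shut) to 1 (fully open). A call has exactly 8 rows; each row is the pose to reach, as a shift and turn from the pose commanded when the call began, along the tool's axes at that moment, turning the shorter way round; what a row does not reach only later rows make up. A row lasts 1/10 s, in which the tool goes at most 50 mm and 8.59 degrees, less where a joint would pass 70% of its speed; a pose out of reach is approached as far as the arm can. A call with a number of a shift or a turn outside -1 to 1 is refused whole. A call with a gripper value outside its range is refused whole. The fingers move at their own pace and stop on an object; "newtons" is the grip in N (left out, the last holds). Time passes only in rows, so rows that repeat a pose let the fingers close, or fill a call up. It gives the time, the measured TCP pose, the force, the opening and the grip force at its end, in the units of the state.
- monitor.read_state(): the state, without advancing time (a new reading comes with each control period).
- vision.grab_frame(name): name is "side" or "top"; returns a dict with "image" (384x512x3 uint8, blue, green, red), "depth" (384x512 float32, m along the optical axis (not along the pixel's ray), 0 where there is no reading), "fx", "fy", "cx", "cy" (pixels), "dist_coeffs" ([k1, k2, p1, p2, k3] as OpenCV has them; the pictures are not rectified), "rvec" (rotation vector, rad) and "tvec" (3), from world to camera coordinates, as OpenCV has them. Camera axes: x right, y down, z forward; pixel columns grow to the right and rows downward; lengths in m; the calibration is good to about 2 mm. A picture is of the moment at which its call begins.
- job.close_job(): hands the job in; it is judged then, once.
The state is a dict: "time_s": time; "q": joint angles; "dq": joint speeds; "tau": joint torques, N m; "position": TCP position; "tcp_rot": TCP orientation; "force": force on the tool from outside, world axes, zero at the start; "wrist_torque": the same for the moment, N m; "width": finger opening in m; "gripper_force": force on a finger pad.
Only numpy, scipy, OpenCV 4.12 (cv2) and the standard library are available. Lean on these libraries where they do the work, as an engineer would, in place of code of your own. Each camera call takes 0.05 s, during which the arm holds its last target. There are 200 camera calls.

## Working session

There is one attempt and no reset: what is moved stays moved. The work goes in short steps, Python scripts to look and compute and a tool call to move; the robot and the scene stay as the last step left them, time stands still between calls to the robot, and variables do not carry over. Pictures are saved under pics/ and viewed, at most 10 in all, crops included, and the job is handed in when it is done.

Besides the shell and the picture viewer there is one more tool, called after "Call:" as name([rows], argument=value, ...), one row to a line, values as JSON. step_arm: Moves the arm, as the interface text tells. Its arguments: {"type":"object","properties":{"deltas":{"type":"array"},"newtons":{"type":"number"}},"required":["deltas"]}

```bash
mkdir -p pics; ls; cat > h.py <<'E'
import numpy as np,cv2
from station import monitor,vision,job
def grab(n):
    f=vision.grab_frame(n); f['K']=np.array([[f['fx'],0,f['cx']],[0,f['fy'],f['cy']],[0,0,1.]])
    f['R']=cv2.Rodrigues(np.array(f['rvec'],float))[0]; f['t']=np.array(f['tvec'],float).ravel(); f['d']=np.array(f['dist_coeffs'],float); return f
def rays(f,uv):
    p=cv2.undistortPoints(np.array(uv,float).reshape(-1,1,2),f['K'],f['d'])[:,0]
    return np.c_[p,np.ones(len(p))]
def cloud(f,uv):
    uv=np.array(uv).reshape(-1,2); r=rays(f,uv); z=f['depth'][uv[:,1].astype(int),uv[:,0].astype(int)]
    return (r*z[:,None]-f['t'])@f['R'], z>0
def onplane(f,uv,h):
    d=rays(f,uv)@f['R']; c=-f['R'].T@f['t']; return c+d*((h-c[2])/d[:,2])[:,None]
def full(f):
    H,W=f['depth'].shape; v,u=np.mgrid[:H,:W]; uv=np.c_[u.ravel(),v.ravel()]; p,ok=cloud(f,uv); p[~ok]=np.nan; return p.reshape(H,W,3)
E
python3 - <<'E'
from h import *
for n in('side','top'):
    f=grab(n); cv2.imwrite(f'pics/{n}0.png',f['image']); print(n,-f['R'].T@f['t'],f['R'][2],f['fx'])
    np.save(n+'.npy',f,allow_pickle=True)
print(monitor.read_state())
E
```

```text
pics
side [ 0.02457201 -0.97771017  0.65829761] [ 0.49871879  0.69845249 -0.51326765] 484.6963507456518
top [ 0.39780725 -0.23370199  1.11277067] [ 0.15251715  0.01443281 -0.98819543] 421.1323862055407
{'time_s': 0.1, 'q': array([-8.94610435e-01,  4.91510836e-01,  1.55934465e+00,  8.15928132e-06,
        1.09168777e+00, -1.05634246e-01]), 'dq': array([-0.00127975, -0.00151055, -0.00191879, -0.0001402 , -0.00096245,
       -0.00212802]), 'tau': array([ 1.96013185e-03, -6.13622117e+01, -2.58606273e+01,  6.94483705e-02,
        4.70482127e-02, -1.96834839e-05]), 'position': array([ 0.44025206, -0.44338358,  0.2331281 ]), 'tcp_rot': array([-4.57109582e-04,  9.24563292e-01,  3.81028205e-01, -1.30287023e-04]), 'force': array([0.07015616, 0.75469138, 0.28259273]), 'wrist_torque': array([-0.03724823,  0.01081715,  0.02099622]), 'gripper_force': 0.0, 'width': 0.09493030562196154}
```

View pics/side0.png

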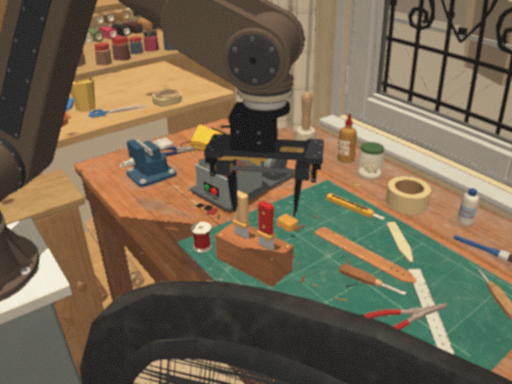

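View pics/top0.png

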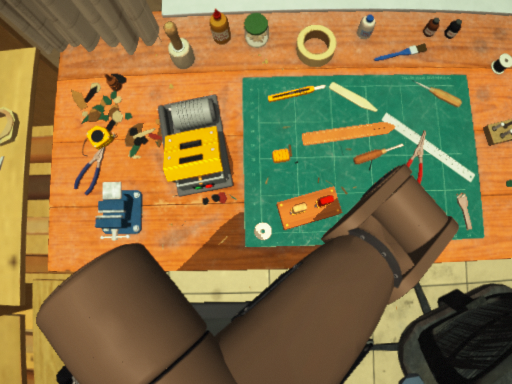

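Side view: spool (202,235), pale handle (242,208), red handle (266,217), block (255,250); the gripper hides most of the honer. Top view: yellow guard (193,155), block (310,208) with the red handle at (326,200), spool (263,231), wax (281,155). I'll enlarge the key parts and measure.

```bash
python3 - <<'E'
from h import *
T=np.load('top.npy',allow_pickle=True).item(); S=np.load('side.npy',allow_pickle=True).item()
a=cv2.resize(T['image'][88:202,145:245],None,fx=4,fy=4,interpolation=2)
b=cv2.resize(T['image'][180:245,250:345],None,fx=4,fy=4,interpolation=2)
c=cv2.resize(S['image'][180:290,180:300],None,fx=2.6,fy=2.6,interpolation=2)
o=np.zeros((600,800,3),np.uint8); o[:a.shape[0],:400]=a; o[:260,410:790]=b; o[270:270+c.shape[0],410:410+c.shape[1]]=c
cv2.imwrite('pics/crop.png',o)
P=full(T);Q=full(S)
for n,f,p in(('top',T,P),('side',S,Q)):
    hsv=cv2.cvtColor(f['image'],cv2.COLOR_BGR2HSV)
    for nm,lo,hi,in (('yellow',(20,150,90),(33,255,255)),('red',(0,200,90),(4,255,255)),('red2',(175,180,90),(180,255,255))):
        m=cv2.inRange(hsv,lo,hi); k,l,st,ce=cv2.connectedComponentsWithStats(m)
        for i in range(1,k):
            if st[i,4]>12:
                q=p[l==i]; q=q[~np.isnan(q[:,0])]; print(n,nm,st[i],ce[i].round(1),np.median(q,0).round(3) if len(q) else '', q[:,2].min().round(3) if len(q) else '',q[:,2].max().round(3) if len(q) else '')
print([P[r,c].round(3) for c,r in((350,230),(230,230),(300,208),(326,200),(310,205),(263,231),(281,155))])
E
```

```text
top yellow [212  21  11   5  42] [216.7  23. ] [ 0.986 -0.112  0.101] 0.096 0.107
top yellow [   0   47   36  259 5734] [ 13.2 166.8] [0.616 0.453 0.068] 0.03 0.09
top yellow [268  86  46  16 235] [290.4  93.8] [ 0.811 -0.304  0.016] 0.001 0.022
top yellow [434  89  27  15  82] [447.9  95.6] [ 0.796 -0.746  0.026] 0.02 0.033
top yellow [  0 116   7  17  77] [  2.3 122.8] [0.75  0.498 0.067] 0.063 0.073
top yellow [ 32 125  21  12 200] [ 42.  130.5] [ 0.95   0.806 -0.682] -0.693 -0.671
top yellow [ 86 126  27  23 286] [ 99.5 136.7] [0.704 0.217 0.031] -0.003 0.039
top yellow [ 163  126   61   56 2393] [191.9 153.9] [ 0.616 -0.06   0.159] -0.002 0.187
top yellow [272 150  17  11 144] [280.3 154.7] [ 0.639 -0.271  0.022] 0.004 0.027
top yellow [ 29 163  22  12 250] [ 39.9 168.6] [ 0.767  0.804 -0.683] -0.695 -0.67
top yellow [ 27 200  23  17 368] [ 37.7 208.1] [ 0.586  0.801 -0.682] -0.694 0.047
top yellow [ 34 221  10   2  15] [ 38.9 221.3] [ 0.522  0.75  -0.602] -0.609 -0.593
top yellow [ 26 235  22  19 401] [ 36.6 243.7] [ 0.425  0.802 -0.682] -0.693 0.044
top yellow [  15  274   56 
[... 468 characters left out ...]
5 184   7   4  21] [208.3 185.5] [ 0.559 -0.082  0.042] 0.032 0.047
top red [220 193   6  10  36] [222.4 197.6] [ 0.531 -0.114  0.004] 0.001 0.01
top red [319 196  15  10  93] [325.6 200. ] [ 0.5   -0.365  0.165] 0.134 0.169
side yellow [ 72  80  22  31 328] [83.2 94.7] [0.468 0.587 0.136] 0.081 0.182
side yellow [192 125  30  21 285] [203.5 134.2] [ 0.572 -0.027  0.174] 0.021 0.337
side yellow [253 161   6   4  14] [256.2 162.1] [ 0.668 -0.114  0.099] 0.092 0.107
[array([ 0.417, -0.338,  0.574]), array([ 0.446, -0.133, -0.001]), array([ 0.484, -0.307,  0.167]), array([ 0.5  , -0.367,  0.166]), array([ 0.5  , -0.34 ,  0.066]), array([ 0.441, -0.22 ,  0.004]), array([ 0.639, -0.273,  0.021])]
```

View pics/crop.png

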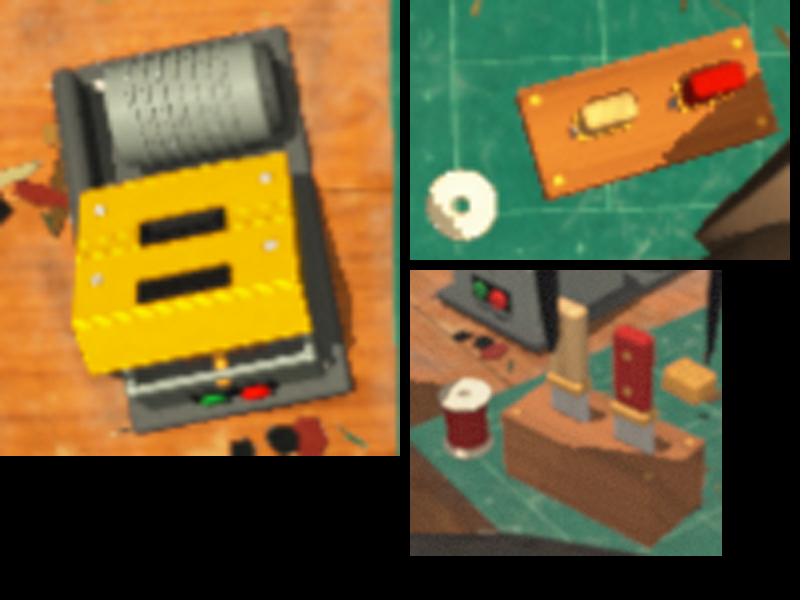

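The crop shows the guard with two dark rectangles: the window at crop (182,226), which is top pixel (190.5,144.5), and the pad at crop (183,285), which is (191,159). The honer is yawed by about 10°. The block is fully visible, with the knives in line and red on the right.

```bash
cat > meas.py <<'E'
from h import *
def guard(T,P):
    hsv=cv2.cvtColor(T['image'],cv2.COLOR_BGR2HSV)
    m=cv2.inRange(hsv,(18,130,90),(35,255,255)); m[:100]=0;m[200:]=0;m[:,:150]=0;m[:,240:]=0
    k,l,st,ce=cv2.connectedComponentsWithStats(m); i=1+np.argmax(st[1:,4]); m=np.uint8(l==i)*255
    v,u=np.nonzero(cv2.erode(m,np.ones((3,3)))); q=P[v,u]; q=q[~np.isnan(q[:,0])]
    rng=np.random.default_rng(0);best=0
    for _ in range(400):
        a=q[rng.choice(len(q),3,False)]; n=np.cross(a[1]-a[0],a[2]-a[0]); n/=np.linalg.norm(n)+1e-12
        if abs(n[2])<.6: continue
        s=np.abs((q-a[0])@n)<.004
        if s.sum()>best: best=s.sum();ib=s
    c=q[ib].mean(0); n=np.linalg.svd(q[ib]-c)[2][2]; n*=np.sign(n[2])
    print('plane',c.round(4),n.round(4),ib.sum(),len(q),'angle',np.arccos(n[2]),'yaw',np.arctan2(n[1],n[0]),np.arctan2(-n[1],-n[0]))
    cs,h=cv2.findContours(m,cv2.RETR_CCOMP,cv2.CHAIN_APPROX_NONE)
    for j,cc in enumerate(cs):
        if h[0][j][3]>=0 and cv2.contourArea(cc)>40:
            rc=cv2.minAreaRect(cc); M=cv2.moments(cc); uv=[M['m10']/M['m00'],M['m01']/M['m00']]
            cam=-T['R'].T@T['t']
            for off in(.004,.005):
                pts=np.vstack([[uv],cv2.boxPoints(rc)]); d=rays(T,pts)@T['R']; X=cam+d*(((c+off*n-cam)@n)/(d@n))[:,None]
                e1=X[2]-X[1];e2=X[3]-X[2]; e=e1 if np.linalg.norm(e1)>np.linalg.norm(e2) else e2
                e=e*np.sign(e[1]); print('hole',np.round(uv,1),off,X[0].round(4),'sizes',np.linalg.norm(e1).round(4),np.linalg.norm(e2).round(4),'yaw',np.arctan2(-e[0],e[1]).round(3))
    return c,n
def block(T,P):
    X,Y,Z=P[...,0],P[...,1],P[...,2]
    r=(X>.4)&(X<.6)&(Y>-.47)&(Y<-.23)
    hsv=cv2.cvtColor(T['image'],cv2.COLOR_BGR2HSV)
    b=P[r&(Z>.052)&(Z<.078)]; rc=cv2.minAreaRect(np.float32(b[:,:2]*1000)); print('block',rc,np.median(b[:,2]))
    k=r&(Z>.15)&(Z<.19); red=k&((hsv[...,0]<8)|(hsv[...,0]>172))&(hsv[...,1]>150)
    for nm,mm in(('red',red),('pale',k&~red)):
        b=P[mm]; print(nm,len(b),b.mean(0),np.median(b[:,2]),cv2.minAreaRect(np.float32(b[:,:2]*1000)))
E
python3 - <<'E'
from meas import *
T=np.load('top.npy',allow_pickle=True).item(); S=np.load('side.npy',allow_pickle=True).item()
P=full(T);Q=full(S); guard(T,P); print('TOP');block(T,P);print('SIDE');block(S,Q)
E
```

```text
plane [ 0.636  -0.0568  0.1474] [0.6202 0.1107 0.7766] 1394 2026 angle 0.6815825574794606 yaw 0.17668996169652365 -2.9649026918932697
hole [190.4 158.6] 0.004 [ 0.6016 -0.0615  0.1807] sizes 0.0558 0.0245 yaw 0.167
hole [190.4 158.6] 0.005 [ 0.6012 -0.0618  0.1823] sizes 0.0557 0.0244 yaw 0.167
hole [189.9 144.2] 0.004 [ 0.6442 -0.0537  0.1455] sizes 0.056 0.0283 yaw 0.165
hole [189.9 144.2] 0.005 [ 0.6438 -0.054   0.1472] sizes 0.0559 0.0283 yaw 0.165
TOP
block ((487.67938232421875, -316.3731994628906), (75.60298156738281, 198.0225372314453), 16.589820861816406) 0.06482121442148124
red 94 [ 0.50080852 -0.36724662  0.16403287] 0.16477043445351483 ((501.4100036621094, -368.1575012207031), (15.321479797363281, 30.360252380371094), 11.438779830932617)
pale 109 [ 0.48713319 -0.31030273  0.16337173] 0.16406257803154556 ((494.2256774902344, -337.242431640625), (16.459457397460938, 95.72640228271484), 14.468256950378418)
SIDE
block ((485.66888427734375, -315.4842529296875), (75.87287139892578, 197.42897033691406), 16.85538101196289) 0.06628162957565631
red 162 [ 0.49751246 -0.37038475  0.16174746] 0.16348866466798598 ((500.8040466308594, -368.28948974609375), (17.62108039855957, 32.48602294921875), 14.201201438903809)
pale 135 [ 0.48744384 -0.32380685  0.16057459] 0.16090620139085 ((493.7980651855469, -340.0806884765625), (17.883638381958008, 88.668212890625), 14.948256492614746)
```

```bash
cat > go.py <<'E'
import sys,numpy as np
from scipy.spatial.transform import Rotation as R
from station import monitor
# usage: go.py yaw_deg x y z [x y z ...] : tool straight down, tool x at yaw; prints units relative to the present pose
s=monitor.read_state(); r=R.from_quat(np.roll(s['tcp_rot'],-1)); p=s['position']
print(s['time_s'],p.round(4),'F',s['force'].round(2),'w',round(s['width'],4),'g',s['gripper_force'])
a=np.radians(float(sys.argv[1])); t=R.from_matrix(np.array([[np.cos(a),np.sin(a),0],[np.sin(a),-np.cos(a),0],[0,0,-1]]).T)
print('turn',((r.inv()*t).as_rotvec()/np.pi).round(4))
for x in np.array(sys.argv[2:],float).reshape(-1,3): print(x,'->',(r.inv().apply(x-p)/.5).round(4))
E
python3 go.py 99.85 .6016 -.0615 .240
```

```text
0.1 [ 0.4403 -0.4434  0.2331] F [0.07 0.75 0.28] w 0.0949 g 0.0
turn [-3.000e-04 -2.000e-04 -3.059e-01]
[ 0.6016 -0.0615  0.24  ] -> [ 0.7671 -0.3146 -0.0134]
```

Call:
step_arm([
  [[0.05,-0.02,-0.01],[0,0,-0.03],0],
  [[0.15,-0.06,-0.0134],[0,0,-0.07],-0.5],
  [[0.26,-0.107,-0.0134],[0,0,-0.115],-1],
  [[0.37,-0.152,-0.0134],[0,0,-0.16],-1],
  [[0.48,-0.197,-0.0134],[0,0,-0.205],-1],
  [[0.59,-0.242,-0.0134],[0,0,-0.25],-1],
  [[0.69,-0.283,-0.0134],[0,0,-0.29],-1],
  [[0.767,-0.3146,-0.0134],[0,0,-0.306],-1],
], newtons=20)

```text
time_s: 0.9
position: [0.5875, -0.0943, 0.2402]
tcp_rot: [-0.0, 0.642, 0.767, -0.0]
force: [0.2, -1.0, 0.2]
width: 0.0366
gripper_force: 0.0
```

```bash
python3 go.py 99.85 .6016 -.0615 .206 .5935 -.063 .188 .584 -.0645 .168 .574 -.0665 .145 .5670 -.0675 .126
```

```text
0.9 [ 0.5875 -0.0943  0.2402] F [ 0.25 -0.95  0.18] w 0.0366 g 0.0
turn [-0.0001 -0.      0.0016]
[ 0.6016 -0.0615  0.206 ] -> [0.0596 0.0394 0.0684]
[ 0.5935 -0.063   0.188 ] -> [0.0595 0.0229 0.1044]
[ 0.584  -0.0645  0.168 ] -> [0.0599 0.0037 0.1444]
[ 0.574  -0.0665  0.145 ] -> [ 0.0595 -0.0167  0.1904]
[ 0.567  -0.0675  0.126 ] -> [ 0.06   -0.0308  0.2285]
```

Call:
step_arm([
  [[0.03,0.02,0],[0,0,0],-1],
  [[0.06,0.039,0],[0,0,0],-1],
  [[0.06,0.039,0],[0,0,0],-1],
  [[0.06,0.039,0],[0,0,0],-1],
  [[0.06,0.039,0.02],[0,0,0],-1],
  [[0.06,0.039,0.04],[0,0,0],-1],
  [[0.06,0.039,0.04],[0,0,0],-1],
  [[0.06,0.039,0.04],[0,0,0],-1],
])

```text
time_s: 1.7
position: [0.6009, -0.064, 0.2199]
tcp_rot: [-0.0, 0.644, 0.765, -0.0]
force: [0.6, -0.7, -0.3]
width: 0.0006
gripper_force: 0.0
```

```bash
python3 go.py 99.85 .6016 -.0615 .206 .5935 -.063 .188 .584 -.0645 .168 .574 -.0665 .145 .5670 -.0675 .126; python3 - <<'E'
from h import *
f=grab('side');cv2.imwrite('pics/s1.png',cv2.resize(f['image'][90:250,120:360],None,fx=3.2,fy=3.2))
E
```

```text
1.7 [ 0.6009 -0.064   0.2199] F [ 0.55 -0.67 -0.32] w 0.0006 g 0.0
turn [-0.0002 -0.0001 -0.0001]
[ 0.6016 -0.0615  0.206 ] -> [0.0046 0.0022 0.0278]
[ 0.5935 -0.063   0.188 ] -> [ 0.0044 -0.0143  0.0638]
[ 0.584  -0.0645  0.168 ] -> [ 0.0047 -0.0335  0.1038]
[ 0.574  -0.0665  0.145 ] -> [ 0.0041 -0.0538  0.1498]
[ 0.567  -0.0675  0.126 ] -> [ 0.0045 -0.0679  0.1878]
```

View pics/s1.png

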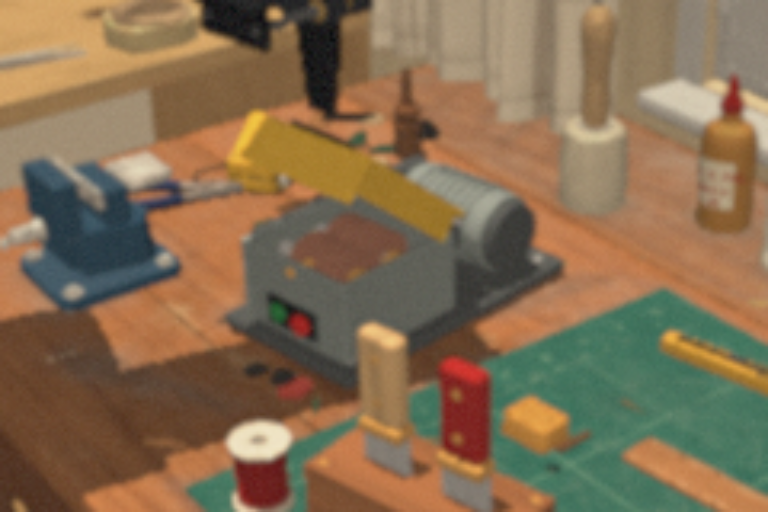

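The side view shows the fingertips at (320,110), just above the raised guard's pad near (310,130). I'll press along the arc.

Call:
step_arm([
  [[0.004,0.002,0.014],[0,0,0],-1],
  [[0.0045,0.002,0.028],[0,0,0],-1],
  [[0.0045,-0.006,0.046],[0,0,0],-1],
  [[0.0045,-0.0143,0.064],[0,0,0],-1],
  [[0.0045,-0.024,0.084],[0,0,0],-1],
  [[0.0045,-0.0335,0.104],[0,0,0],-1],
  [[0.0045,-0.044,0.127],[0,0,0],-1],
  [[0.0045,-0.0535,0.148],[0,0,0],-1],
])

```text
time_s: 2.55
position: [0.574, -0.066, 0.1455]
tcp_rot: [0.0, 0.644, 0.765, 0.0]
force: [1.3, 0.5, 1.1]
width: 0.0005
gripper_force: 0.6
```

```bash
python3 go.py 99.85 .5670 -.0675 .126 .5665 -.0675 .121; python3 - <<'E'
from h import *
f=grab('side');cv2.imwrite('pics/s2.png',cv2.resize(f['image'][90:250,120:360],None,fx=3.2,fy=3.2))
E
```

```text
2.55 [ 0.574  -0.066   0.1455] F [1.33 0.53 1.14] w 0.0005 g 0.5660617933608592
turn [0.0001 0.     0.0001]
[ 0.567  -0.0675  0.126 ] -> [-0.0006 -0.0143  0.0389]
[ 0.5665 -0.0675  0.121 ] -> [-0.0005 -0.0153  0.0489]
```

View pics/s2.png

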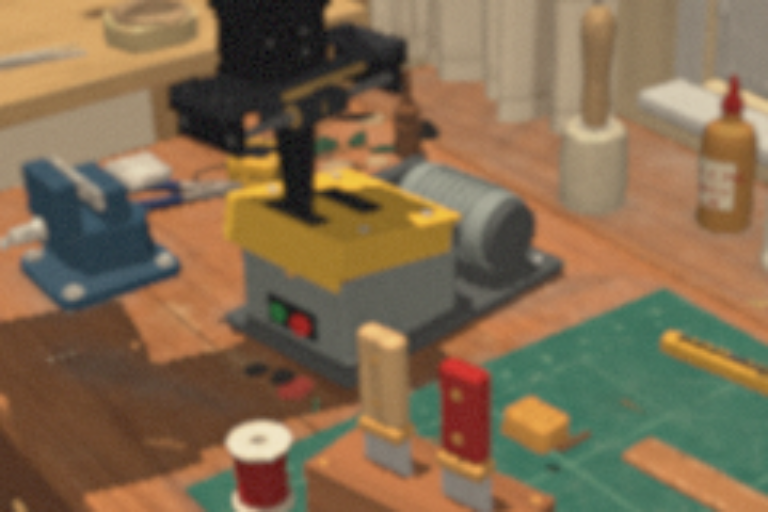

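The guard is following and the fingertips sit on the pad at (300,205). Next is the catch, slowly.

Call:
step_arm([
  [[0,-0.004,0.01],[0,0,0],-1],
  [[0,-0.008,0.02],[0,0,0],-1],
  [[0,-0.011,0.028],[0,0,0],-1],
  [[0,-0.013,0.034],[0,0,0],-1],
  [[0,-0.014,0.039],[0,0,0],-1],
  [[0,-0.015,0.043],[0,0,0],-1],
  [[0,-0.015,0.046],[0,0,0],-1],
  [[0,-0.015,0.046],[0,0,0],-1],
])

```text
time_s: 3.4
position: [0.567, -0.0672, 0.1242]
tcp_rot: [0.0, 0.644, 0.765, 0.0]
force: [-2.1, 0.3, 11.9]
width: 0.0002
gripper_force: 6.2
```

Call:
step_arm([
  [[0,0,0.002],[0,0,0],-1],
  [[0,0,0.003],[0,0,0],-1],
  [[0,0,0.004],[0,0,0],-1],
  [[0,0,0.005],[0,0,0],-1],
  [[0,0,0.006],[0,0,0],-1],
  [[0,0,0.006],[0,0,0],-1],
  [[0,0,0.006],[0,0,0],-1],
  [[0,0,0.006],[0,0,0],-1],
])

```text
time_s: 4.2
position: [0.567, -0.0672, 0.1236]
tcp_rot: [0.001, 0.644, 0.765, 0.0]
force: [-10.5, 1.3, 40.0]
width: 0.0001
gripper_force: 19.9
```

A further 28 N moved it only 0.6 mm, so it is on the solid stop. I'll lift off and move clear towards the block.

Call:
step_arm([
  [[0,0,-0.02],[0,0,0],-1],
  [[0,0,-0.06],[0,0,0],-1],
  [[0,0,-0.12],[0,0,0],-1],
  [[0,0,-0.2],[0,0,0],-0.5],
  [[-0.05,0,-0.25],[0,0,0],0],
  [[-0.13,-0.03,-0.25],[0,0,0],0],
  [[-0.22,-0.06,-0.25],[0,0,0],0],
  [[-0.32,-0.09,-0.25],[0,0,0],0],
])

```text
time_s: 5.0
position: [0.5496, -0.2314, 0.2453]
tcp_rot: [-0.0, 0.643, 0.766, -0.0]
force: [1.1, 0.1, 0.6]
width: 0.0351
gripper_force: 0.0
```

```bash
cat >> meas.py <<'E'
def knife(T,P,name):
    hsv=cv2.cvtColor(T['image'],cv2.COLOR_BGR2HSV); X,Y,Z=P[...,0],P[...,1],P[...,2]
    r=(X>.42)&(X<.57)&(Y>-.41)&(Y<-.26)
    sat=(hsv[...,1]>150)&((hsv[...,0]<8)|(hsv[...,0]>172))
    top=r&(Z>.158)&(Z<.175)
    for nm,m in(('red',top&sat),('pale',top&~sat&(hsv[...,1]>40))):
        b=P[m]; print(name,nm,len(b),b.mean(0).round(4),cv2.minAreaRect(np.float32(b[:,:2]*1000)))
    g=r&(Z>.058)&(Z<.072); b=P[g]
    k,l,st,ce=cv2.connectedComponentsWithStats(np.uint8(g)); b=P[l==1+np.argmax(st[1:,4])]; print(name,'block',len(b),cv2.minAreaRect(np.float32(b[:,:2]*1000)),np.median(b[:,2]))
E
python3 - <<'E'
from meas import *
T=grab('top');S=grab('side');P=full(T);Q=full(S)
guard(T,P); knife(T,P,'top'); knife(S,Q,'side')
a=cv2.resize(T['image'][88:245,145:375],None,fx=3.4,fy=3.4,interpolation=2);cv2.imwrite('pics/t3.png',a)
print(monitor.read_state()['position'],monitor.read_state()['force'])
E
```

```text
plane [ 0.6371 -0.0327  0.1006] [0.0041 0.0053 1.    ] 1181 1251 angle 0.006701143509750817 yaw 0.9084454897013561 -2.2331471638884373
top red 89 [ 0.4986 -0.3678  0.1647] ((498.9140930175781, -368.74664306640625), (15.136693000793457, 30.4560489654541), 13.765236854553223)
top pale 99 [ 0.4842 -0.3102  0.1646] ((491.6205139160156, -338.0994873046875), (15.62561321258545, 96.0247573852539), 15.060623168945312)
top block 1223 ((494.4490661621094, -337.586669921875), (70.61359405517578, 150.55360412597656), 14.285320281982422) 0.06490216492176828
side red 118 [ 0.4954 -0.3703  0.1645] ((496.59661865234375, -368.7804260253906), (15.937572479248047, 31.06922149658203), 5.470151424407959)
side pale 117 [ 0.4816 -0.3128  0.1645] ((490.4212646484375, -337.9793395996094), (17.14101791381836, 95.84568786621094), 15.597893714904785)
side block 1369 ((493.3489685058594, -335.335205078125), (75.27825927734375, 153.76657104492188), 14.3192720413208) 0.0664636686874121
[ 0.54911541 -0.23506055  0.24466743] [-0.07055689 -0.54282297 -0.54577403]
```

View pics/t3.png

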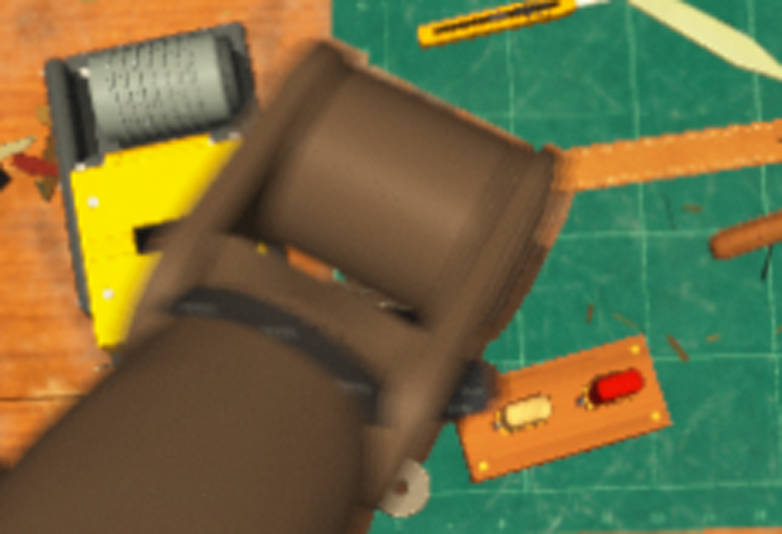

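Window (150,235) and the flat yellow top show the guard shut (plane angle 0.007 or less). The red handle is at (615,385), in the block's right slot. Both views agree on about (0.500, -0.3685), with the top at z 0.165.

```bash
python3 go.py 104.5 .5 -.3685 .245 .5 -.3685 .137
```

```text
5.1 [ 0.5491 -0.2351  0.2447] F [-0.07 -0.54 -0.55] w 0.043 g 0.0
turn [-0.0004  0.0001 -0.0271]
[ 0.5    -0.3685  0.245 ] -> [-0.2467 -0.1414 -0.0004]
[ 0.5    -0.3685  0.137 ] -> [-0.2466 -0.1412  0.2156]
```

Call:
step_arm([
  [[-0.05,-0.03,0],[0,0,-0.01],0.2],
  [[-0.12,-0.07,0],[0,0,-0.02],0.2],
  [[-0.19,-0.11,0],[0,0,-0.027],0.2],
  [[-0.235,-0.135,0],[0,0,-0.027],0.2],
  [[-0.246,-0.141,0.02],[0,0,-0.027],0.2],
  [[-0.246,-0.141,0.04],[0,0,-0.027],0.2],
  [[-0.246,-0.141,0.05],[0,0,-0.027],0.2],
  [[-0.246,-0.141,0.05],[0,0,-0.027],0.2],
])

```text
time_s: 5.9
position: [0.5022, -0.362, 0.2191]
tcp_rot: [-0.001, 0.61, 0.792, 0.0]
force: [-0.1, -0.4, 0.1]
width: 0.0571
gripper_force: 0.0
```

```bash
python3 go.py 104.5 .5 -.3685 .137; python3 - <<'E'
from meas import *
T=grab('top');S=grab('side')
cv2.imwrite('pics/s4.png',cv2.resize(S['image'][100:300,150:350],None,fx=3,fy=3,interpolation=2))
P=full(T);guard(T,P)
E
```

```text
5.9 [ 0.5022 -0.362   0.2191] F [-0.11 -0.4   0.14] w 0.0571 g 0.0
turn [-0.0004 -0.0006  0.0017]
[ 0.5    -0.3685  0.137 ] -> [-0.0118 -0.0074  0.1643]
plane [ 0.6231 -0.0583  0.1005] [0.0035 0.0019 1.    ] 2184 2346 angle 0.004015878424941826 yaw 0.5035419627197371 -2.638050690870056
hole [198.3 178.5] 0.004 [ 0.5679 -0.067   0.1047] sizes 0.0564 0.021 yaw 0.17
hole [198.3 178.5] 0.005 [ 0.5678 -0.0672  0.1057] sizes 0.0563 0.0209 yaw 0.17
hole [194.5 156.6] 0.004 [ 0.623  -0.0576  0.1045] sizes 0.0545 0.0224 yaw 0.168
hole [194.5 156.6] 0.005 [ 0.6228 -0.0577  0.1055] sizes 0.0544 0.0224 yaw 0.168
```

View pics/s4.png

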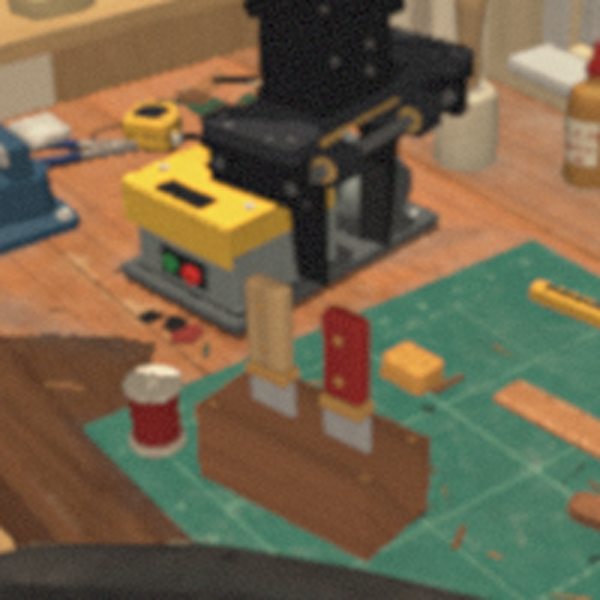

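The open fingers (315,280)/(385,240) straddle a point just above the red handle's top at (345,312). The guard has stayed shut with its window at (0.623, -0.058), yaw 9.7°. Now down to the handle.

Call:
step_arm([
  [[-0.006,-0.004,0],[0,0,0],0.2],
  [[-0.0118,-0.0074,0],[0,0,0.001],0.2],
  [[-0.0118,-0.0074,0.02],[0,0,0.001],0.2],
  [[-0.0118,-0.0074,0.06],[0,0,0.001],0.2],
  [[-0.0118,-0.0074,0.1],[0,0,0.001],0.2],
  [[-0.0118,-0.0074,0.14],[0,0,0.001],0.2],
  [[-0.0118,-0.0074,0.164],[0,0,0.001],0.2],
  [[-0.0118,-0.0074,0.164],[0,0,0.001],0.2],
])

```text
time_s: 6.8
position: [0.4994, -0.3698, 0.1366]
tcp_rot: [-0.001, 0.612, 0.791, 0.0]
force: [0.0, 0.1, 0.4]
width: 0.0567
gripper_force: 0.0
```

```bash
python3 go.py 104.5 .5 -.3685 .137; python3 - <<'E'
from meas import *
S=grab('side')
cv2.imwrite('pics/s5.png',cv2.resize(S['image'][150:300,190:310],None,fx=4,fy=4,interpolation=2))
E
```

```text
6.8 [ 0.4994 -0.3698  0.1366] F [0.03 0.13 0.35] w 0.0567 g 0.0
turn [-0.0005 -0.0008  0.0002]
[ 0.5    -0.3685  0.137 ] -> [ 0.0022  0.0019 -0.0009]
```

View pics/s5.png

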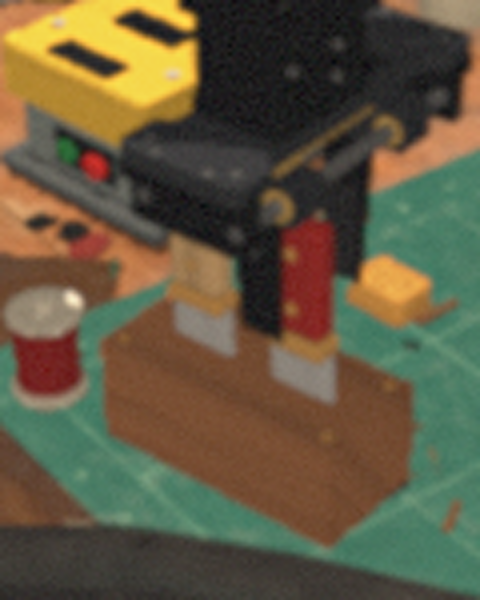

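The fingers straddle the red handle (310,275), with the pale handle clear. Closing.

Call:
step_arm([
  [[0.002,0.002,0],[0,0,0],0],
  [[0.002,0.002,0],[0,0,0],-0.4],
  [[0.002,0.002,0],[0,0,0],-0.6],
  [[0.002,0.002,0],[0,0,0],-0.7],
  [[0.002,0.002,0],[0,0,0],-1],
  [[0.002,0.002,0],[0,0,0],-1],
  [[0.002,0.002,0],[0,0,0],-1],
  [[0.002,0.002,0],[0,0,0],-1],
], newtons=35)

```text
time_s: 7.65
position: [0.5007, -0.369, 0.1385]
tcp_rot: [0.0, 0.612, 0.791, -0.0]
force: [0.1, -0.6, 1.2]
width: 0.016
gripper_force: 35.0
```

Call:
step_arm([
  [[0,0,-0.01],[0,0,0],-1],
  [[0,0,-0.03],[0,0,0],-1],
  [[0,0,-0.07],[0,0,0],-1],
  [[0,0,-0.12],[0,0,0],-1],
  [[0,0,-0.18],[0,0,0],-1],
  [[0,0,-0.23],[0,0,0],-1],
  [[0,0,-0.26],[0,0,0],-1],
  [[0,0,-0.26],[0,0,0],-1],
])

```text
time_s: 8.45
position: [0.5009, -0.3693, 0.2712]
tcp_rot: [0.002, 0.612, 0.791, -0.0]
force: [-1.0, -0.6, -1.4]
width: 0.0158
gripper_force: 35.0
```

```bash
python3 go.py 99.7 .6228 -.0577 .265; python3 - <<'E'
from meas import *
S=grab('side');T=grab('top')
o=np.zeros((600,800,3),np.uint8);a=cv2.resize(S['image'][110:310,180:360],None,fx=2.9,fy=2.9,interpolation=2);o[:580,:522]=a
cv2.imwrite('pics/s6.png',o[:580,:522])
E
```

```text
8.45 [ 0.5009 -0.3693  0.2712] F [-1.   -0.59 -1.44] w 0.0158 g 34.99654412269592
turn [0.0007 0.0011 0.027 ]
[ 0.6228 -0.0577  0.265 ] -> [0.542  0.3927 0.0112]
```

View pics/s6.png

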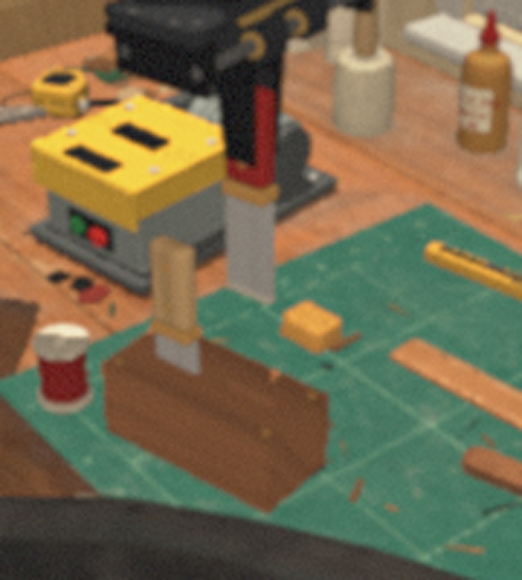

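The knife is out and upright with its edge at crop (250,295). The pale knife, spool and wax are unmoved. I'll carry it over to the window, swinging out around the pale knife.

Call:
step_arm([
  [[0.0,0.05,0],[0,0,0],-1],
  [[0.03,0.12,0],[0,0,0],-1],
  [[0.1,0.19,0],[0,0,0.01],-1],
  [[0.19,0.25,0],[0,0,0.02],-1],
  [[0.28,0.3,0],[0,0,0.027],-1],
  [[0.37,0.34,0],[0,0,0.027],-1],
  [[0.45,0.37,0],[0,0,0.027],-1],
  [[0.52,0.385,0],[0,0,0.027],-1],
])

```text
time_s: 9.35
position: [0.6214, -0.0661, 0.2668]
tcp_rot: [-0.001, 0.644, 0.765, -0.0]
force: [0.9, 0.4, -1.1]
width: 0.0156
gripper_force: 35.0
```

Call:
step_arm([
  [[0.01,0.004,0],[0,0,0],-1],
  [[0.02,0.007,0],[0,0,0],-1],
  [[0.022,0.007,0],[0,0,0],-1],
  [[0.022,0.007,0],[0,0,0],-1],
  [[0.022,0.007,0],[0,0,0],-1],
  [[0.022,0.007,0],[0,0,0],-1],
  [[0.022,0.007,0],[0,0,0],-1],
  [[0.022,0.007,0],[0,0,0],-1],
])

```text
time_s: 10.15
position: [0.6232, -0.0578, 0.2684]
tcp_rot: [0.0, 0.645, 0.764, 0.0]
force: [-0.4, -0.1, -1.0]
width: 0.0156
gripper_force: 35.0
```

```bash
python3 go.py 99.7 .6228 -.0577 .25; python3 - <<'E'
from meas import *
S=grab('side');np.save('s7.npy',S,allow_pickle=True)
cv2.imwrite('pics/s7.png',cv2.resize(S['image'][105:195,180:290],None,fx=6.6,fy=6.6,interpolation=2))
E
```

```text
10.15 [ 0.6232 -0.0578  0.2684] F [-0.38 -0.12 -0.97] w 0.0156 g 34.996588826179504
turn [ 0.      0.     -0.0002]
[ 0.6228 -0.0577  0.25  ] -> [ 0.0003 -0.0008  0.0367]
```

View pics/s7.png

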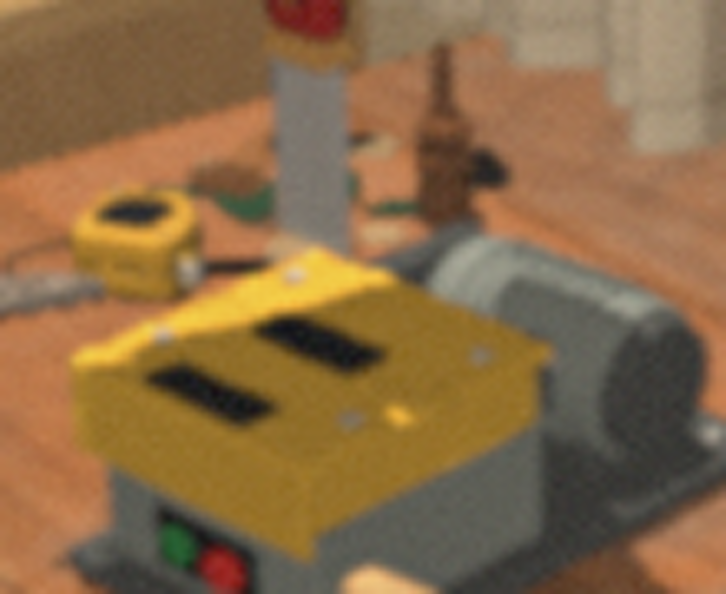

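The blade hangs upright above the guard with its edge near (312,248), and the window lip is at (321,344). I'll compare the two in the same camera, so that calibration bias cancels.

```bash
python3 - <<'E'
from meas import *
S=np.load('s7.npy',allow_pickle=True).item(); im=S['image']; hsv=cv2.cvtColor(im,cv2.COLOR_BGR2HSV)
yaw=.169; hx=np.array([np.cos(yaw),np.sin(yaw)]);hy=np.array([-np.sin(yaw),np.cos(yaw)])
tcp=monitor.read_state()['position']
# blade silhouette centre line, sub-pixel from saturation half-levels
for r in range(117,143,2):
    s=cv2.GaussianBlur(hsv[...,1],(1,5),0)[r,212:242].astype(float); i=10
    thr=80
    L=next((k for k in range(i,0,-1) if s[k]>thr),None);R_=next((k for k in range(i,29) if s[k]>thr),None)
    if L is None or R_ is None: print(r,'none');continue
    l=L+(s[L]-thr)/(s[L]-s[L+1]); rr=R_-(s[R_]-thr)/(s[R_]-s[R_-1]); u=212+(l+rr)/2
    c=-S['R'].T@S['t']; d=(rays(S,[[u,r]])@S['R'])[0]
    # intersect with vertical plane through tcp, normal hx
    k=((tcp[:2]-c[:2])@hx)/(d[:2]@hx); X=c+k*d; print(r,round(212+l,1),round(212+rr,1),'z',X[2].round(4),'dy',((X[:2]-tcp[:2])@hy*1000).round(2))
# window in this view
m=np.uint8(hsv[...,2]<60)*255; m[:150]=0;m[165:]=0;m[:,:216]=0;m[:,241:]=0
cs,_=cv2.findContours(m,cv2.RETR_EXTERNAL,cv2.CHAIN_APPROX_NONE)
for cc in cs:
    if cv2.contourArea(cc)>15:
        M=cv2.moments(cc);uv=[M['m10']/M['m00'],M['m01']/M['m00']]; X=onplane(S,[uv],.106)[0]; w=X[:2]-tcp[:2]
        print('window',np.round(uv,1),X.round(4),'rel tcp mm x',(w@hx*1000).round(2),'y',(w@hy*1000).round(2),'area',cv2.contourArea(cc))
E
```

```text
117 220.4 231.5 z 0.2129 dy 3.72
119 221.0 231.7 z 0.2079 dy 2.75
121 221.4 231.8 z 0.2028 dy 2.28
123 221.4 231.9 z 0.1975 dy 2.19
125 221.3 232.5 z 0.1924 dy 1.74
127 221.3 232.7 z 0.1871 dy 1.58
129 221.6 232.3 z 0.1816 dy 2.12
131 221.5 232.9 z 0.1764 dy 1.58
133 220.2 233.2 z 0.1704 dy 3.5
135 218.7 232.6 z 0.1637 dy 7.82
137 220.2 232.3 z 0.1588 dy 6.06
139 222.4 222.4 z 0.1489 dy 20.56
141 225.3 225.8 z 0.1469 dy 9.21
window [228.3 156.6] [ 0.6225 -0.0567  0.106 ] rel tcp mm x -0.51 y 1.09 area 47.5
```

Call:
step_arm([
  [[-0.0014,-0.001,0.01],[0,0,0],-1],
  [[-0.0014,-0.001,0.03],[0,0,0],-1],
  [[-0.0014,-0.001,0.05],[0,0,0],-1],
  [[-0.0014,-0.001,0.064],[0,0,0],-1],
  [[-0.0014,-0.001,0.072],[0,0,0],-1],
  [[-0.0014,-0.001,0.08],[0,0,0],-1],
  [[-0.0014,-0.001,0.086],[0,0,0],-1],
  [[-0.0014,-0.001,0.086],[0,0,0],-1],
])

```text
time_s: 11.0
position: [0.6228, -0.0583, 0.225]
tcp_rot: [-0.0, 0.645, 0.764, -0.0]
force: [-0.4, 0.1, -1.6]
width: 0.0161
gripper_force: 35.0
```

Call:
step_arm([
  [[0,0,0.003],[0,0,0],-1],
  [[0,0,0.006],[0,0,0],-1],
  [[0,0,0.009],[0,0,0],-1],
  [[0,0,0.012],[0,0,0],-1],
  [[0,0,0.015],[0,0,0],-1],
  [[0,0,0.018],[0,0,0],-1],
  [[0,0,0.02],[0,0,0],-1],
  [[0,0,0.02],[0,0,0],-1],
])

```text
time_s: 11.8
position: [0.6228, -0.0583, 0.2152]
tcp_rot: [-0.0, 0.645, 0.764, -0.0]
force: [-0.7, 1.3, -1.6]
width: 0.0158
gripper_force: 35.0
```

Call:
step_arm([
  [[0,0,0.003],[0,0,0],-1],
  [[0,0,0.006],[0,0,0],-1],
  [[0,0,0.009],[0,0,0],-1],
  [[0,0,0.012],[0,0,0],-1],
  [[0,0,0.015],[0,0,0],-1],
  [[0,0,0.018],[0,0,0],-1],
  [[0,0,0.02],[0,0,0],-1],
  [[0,0,0.02],[0,0,0],-1],
])

```text
time_s: 12.6
position: [0.6228, -0.0583, 0.2052]
tcp_rot: [-0.0, 0.645, 0.764, -0.0]
force: [-0.4, -0.3, -1.0]
width: 0.016
gripper_force: 35.0
```

Call:
step_arm([
  [[0,0,0.001],[0,0,0],-1],
  [[0,0,0.002],[0,0,0],-1],
  [[0,0,0.003],[0,0,0],-1],
  [[0,0,0.004],[0,0,0],-1],
  [[0,0,0.005],[0,0,0],-1],
  [[0,0,0.006],[0,0,0],-1],
  [[0,0,0.007],[0,0,0],-1],
  [[0,0,0.007],[0,0,0],-1],
])

```text
time_s: 13.4
position: [0.6229, -0.0583, 0.2018]
tcp_rot: [0.0, 0.645, 0.764, 0.0]
force: [0.0, 0.0, -1.2]
width: 0.0159
gripper_force: 35.0
```

Call:
step_arm([
  [[0,0,0.0005],[0,0,0],-1],
  [[0,0,0.001],[0,0,0],-1],
  [[0,0,0.0015],[0,0,0],-1],
  [[0,0,0.002],[0,0,0],-1],
  [[0,0,0.0025],[0,0,0],-1],
  [[0,0,0.003],[0,0,0],-1],
  [[0,0,0.003],[0,0,0],-1],
  [[0,0,0.003],[0,0,0],-1],
])

```text
time_s: 14.2
position: [0.6231, -0.0583, 0.2011]
tcp_rot: [0.001, 0.645, 0.764, 0.0]
force: [0.1, 0.3, 6.8]
width: 0.0158
gripper_force: 35.0
```

Contact at the expected nip height (edge about 0.0775). I'll ease off to a light rest.

Call:
step_arm([
  [[0,0,-0.0004],[0,0,0],-1],
  [[0,0,-0.0008],[0,0,0],-1],
  [[0,0,-0.0008],[0,0,0],-1],
  [[0,0,-0.0008],[0,0,0],-1],
  [[0,0,-0.0008],[0,0,0],-1],
  [[0,0,-0.0008],[0,0,0],-1],
  [[0,0,-0.0008],[0,0,0],-1],
  [[0,0,-0.0008],[0,0,0],-1],
])

```text
time_s: 15.0
position: [0.6231, -0.0583, 0.2011]
tcp_rot: [0.0, 0.645, 0.764, 0.0]
force: [1.7, 0.7, 5.2]
width: 0.0159
gripper_force: 35.0
```

```bash
python3 go.py 99.7 .6228 -.0577 .2; python3 - <<'E'
from meas import *
T=grab('top');P=full(T);Q=grab('side');Q2=full(Q)
try: guard(Q,Q2)
except Exception as e: print(e)
hsv=cv2.cvtColor(Q['image'],cv2.COLOR_BGR2HSV);m=(hsv[...,0]>18)&(hsv[...,0]<35)&(hsv[...,1]>150)&(abs(Q2[...,2]-.1)<.02)&(Q2[...,0]>.54)&(Q2[...,0]<.72)&(abs(Q2[...,1]+.06)<.09)
b=Q2[m];b=b[b[:,2]>.09];A=np.c_[b[:,:2]-b[:,:2].mean(0),np.ones(len(b))];print('guard plane',np.linalg.lstsq(A,b[:,2],rcond=None)[0],len(b))
print(monitor.read_state()['force'],monitor.read_state()['position'])
E
```

```text
15.0 [ 0.6231 -0.0583  0.2011] F [1.66 0.66 5.19] w 0.0159 g 34.99608814716339
turn [ 0.0003  0.0001 -0.    ]
[ 0.6228 -0.0577  0.2   ] -> [ 0.0013 -0.0004  0.0021]
plane [ 0.5897 -0.0643  0.1025] [-0.0293 -0.0026  0.9996] 552 967 angle 0.029406223450288742 yaw -3.0526176009582966 0.08897505263149656
hole [211.4 164.1] 0.004 [ 0.5671 -0.0643  0.1058] sizes 0.0319 0.0702 yaw 0.127
hole [211.4 164.1] 0.005 [ 0.5662 -0.0659  0.1068] sizes 0.0318 0.0701 yaw 0.127
guard plane [0.02297425 0.02875961 0.10147304] 1242
[ 1.87821393 -0.04648419  5.84783026] [ 0.62312829 -0.05828843  0.20108129]
```

Call:
step_arm([
  [[0,0,-0.0003],[0,0,0],-1],
  [[0,0,-0.0005],[0,0,0],-1],
  [[0,0,-0.0005],[0,0,0],-1],
  [[0,0,-0.0005],[0,0,0],-1],
  [[0,0,-0.0005],[0,0,0],-1],
  [[0,0,-0.0005],[0,0,0],-1],
  [[0,0,-0.0005],[0,0,0],-1],
  [[0,0,-0.0005],[0,0,0],-1],
])

```text
time_s: 15.9
position: [0.623, -0.0583, 0.2011]
tcp_rot: [0.0, 0.645, 0.764, 0.0]
force: [3.8, -0.2, 4.8]
width: 0.0162
gripper_force: 35.0
```

Call:
step_arm([
  [[0,0.0003,-0.0002],[0,0,0],-1],
  [[0,0.0006,-0.0003],[0,0,0],-1],
  [[0,0.0006,-0.0003],[0,0,0],-1],
  [[0,0.0006,-0.0003],[0,0,0],-1],
  [[0,0.0006,-0.0003],[0,0,0],-1],
  [[0,0.0006,-0.0003],[0,0,0],-1],
  [[0,0.0006,-0.0003],[0,0,0],-1],
  [[0,0.0006,-0.0003],[0,0,0],-1],
])

```text
time_s: 16.7
position: [0.6231, -0.0583, 0.2011]
tcp_rot: [0.0, 0.645, 0.764, -0.0]
force: [3.9, 0.8, 3.6]
width: 0.016
gripper_force: 35.0
```

Call:
step_arm([
  [[0,0.0004,0],[0,0,0],-1],
  [[0,0.0008,0],[0,0,0],-1],
  [[0,0.0008,0],[0,0,0],-1],
  [[0,0.0008,0],[0,0,0],-1],
  [[0,0.0008,0],[0,0,0],-1],
  [[0,0.0008,0],[0,0,0],-1],
  [[0,0.0008,0],[0,0,0],-1],
  [[0,0.0008,0],[0,0,0],-1],
])

```text
time_s: 17.5
position: [0.6233, -0.0582, 0.2011]
tcp_rot: [-0.0, 0.645, 0.764, -0.0]
force: [0.2, -1.0, 4.1]
width: 0.016
gripper_force: 35.0
```

```bash
python3 go.py 99.7 .6228 -.0577 .2
```

```text
17.5 [ 0.6233 -0.0582  0.2011] F [ 0.21 -1.    4.11] w 0.016 g 34.99816417694092
turn [-0.0002 -0.     -0.    ]
[ 0.6228 -0.0577  0.2   ] -> [ 0.0011 -0.0009  0.0022]
```

Lateral load is gone, the edge rests with about 5 N and the knife is upright. Handing in.

```bash
python3 -c "
from station import job
print(job.close_job())"
```

```text
the job is handed in; nothing more can be done
None
```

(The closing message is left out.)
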